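# Wind the bench press down one turn and lock it

### The arm

A 7-joint arm with a two-finger parallel gripper is mounted at the origin on the work surface. World frame = base frame: x ahead of the robot, y to its left, z up, the work surface at z = 0. Lengths are in m, angles in rad, forces in N, time in s.
With the tool pointing down it reaches from about 0.4 to 0.875 m from the base axis. Payload 19.3 kg.
Tool frame: the origin (TCP) lies between the finger pads; the fingertips stand 14 mm ahead of it and the grasp point (between the pads) lies 5 mm behind it (ctrl.tips_ahead is the distance from the TCP to the fingertips, in m); y points along the fingers, x is the direction in which the jaws open and shut, and the axes are right-handed (so a half turn about y gives the same grasp; the last joint's range is limited). The gripper opens to 85 mm and grips with 20 to 120 N. Pads are 22 mm wide; open, the fingers measure 114 mm over their backs; the gripper's body (76 mm by 85 mm) begins 54 mm behind the grasp point. The pads swing forward as they close: fully open they stand 13 mm farther back than shut.
Start: joints at [1.113, 0.521, -0.036, 1.599, 0.021, 1.021, -0.113], TCP at [0.236, -0.579, 0.245] pointing down, gripper open.
Joint ranges: [-2.91, 2.91], [-0.3, 2.13], [-1.5, 1.42], [0.17, 2.43], [-1.26, 4.41], [0.16, 1.93], [-2.52, 2.52]. Speed limits (rad/s): [1.89, 1.89, 2.39, 2.39, 3.01, 3.01, 3.01].

### API

Orientations are given as a 3x3 rotation matrix whose columns are the frame's x, y, z axes.
In Python, from bench import sensors, viewer, order, ctrl gives the robot as it stands.
- The arm moves only by the tool jog_arm, never from a script. Its argument "targets" is a list of rows, each an object of numbers: "x", "y", "z": the shift along the world's x, y, z in m; "wx", "wy", "wz": the turn, a rotation vector about the world's x, y, z in rad. In form: [{"x": .., "y": .., "z": .., "wx": .., "wy": .., "wz": ..}, ...]. A call has 1 to 20 rows; each row shifts and turns the commanded pose from where the row before left it; what a row does not reach is not made up. A row lasts 1/10 s, in which the tool goes at most 50 mm and 8.59 degrees, less where a joint would pass 70% of its speed; a pose out of reach is approached as far as the arm can. A call is refused whole if a number of a shift passes 0.05 or a number of a turn 0.15, either way. A call with a gripper value outside its range is refused whole. "gripper" is the closure in counts, from 0 (fully open) to 255 (shut), set as the call begins (left out, the last holds). The fingers move at their own pace and stop on an object; "force" is the grip in N (left out, the last holds). Time passes only in rows, so rows that do not move let the fingers close. It gives the time, the measured TCP pose, the force and the opening at its end, in the units of the state.
- sensors.get_obs(): the state, without advancing time (a new reading comes with each control period).
- viewer.camera(name): name is "side" or "top" or "wrist"; returns a dict with "image" (420x560x3 uint8, blue, green, red), "intrinsics" (3x3 intrinsics, pixels), "world_from_camera" (4x4, takes a point from camera to world coordinates). Camera axes: x right, y down, z forward; pixel columns grow to the right and rows downward; lengths in m; the calibration is good to about 2 mm. A picture is of the moment at which its call begins. There is no depth.
- order.sign_off(): hands the job in, once; it reports no verdict.
The state is a dict: "time": time; "joint_positions": joint angles; "qvel": joint speeds; "tau": joint torques, N m; "ee_pos": TCP position; "ee_rot": TCP orientation; "contact_force": force on the tool from outside, world axes, zero at the start; "moment": the same for the moment, N m; "opening": finger opening in m.
Only numpy, scipy, OpenCV 4.12 (cv2) and the standard library are available. Lean on these libraries where they do the work, as an engineer would, in place of code of your own. Each camera call takes 0.05 s, during which the arm holds its last target.

### The job

Lower the plate of the small screw press over the glued stack: with the fingertips, gently push the hand wheel on its top round by its upright handle, clockwise seen from above, through exactly one full turn, so that the handle stands at the fixed index finger again. Then push the lock lever beside the wheel round by its knob, all the way to its stop. Only push, without gripping, and leave the stack and everything else on the bench where it is.

Things in the scene. Friction and masses are not known exactly. Their poses are not given: they have to be found in the camera images.
- press: grey bench screw press, fixed to the bench; its base plate is 240 (x) x 320 (y) x 20 mm, two columns carry a beam 60 x 320 mm whose top is 165 mm above the bench. Its hand wheel lies flat on top of the beam, over the middle; the lock lever stands on the +y end of the beam. Origin: centre of the underside; z up; its front is -x, roughly towards the robot (yaw varies by up to 0.5 rad).
- wheel_axis (a point): point on the vertical axis of the hand wheel, at the height of its rim, 190 mm above the bench. Rim 164 mm across outside and 14 mm thick (197 mm above the bench at its top), three spokes, hub 36 mm across with a nut whose top is 209 mm above the bench.
- wheel_handle (a point): middle of the upright black handle on one of the wheel's spokes, 58 mm from the wheel's axis; this point is 230 mm above the bench. The handle is 18 to 22 mm thick, its foot is a steel disc 26 mm across up to 198 mm above the bench, and its top is 262 mm above the bench.
- index (a point): tip of the fixed steel index finger that stands up at the front of the wheel, just outside the rim, 14 mm wide, 96 mm from the axis, 200 mm above the bench. At the start the handle stands in line between axis and index finger.
- wheel (a joint): angle of the hand wheel in rad: 0 at the start with the handle at the index finger, growing clockwise seen from above; 6.283 is one full turn. It stays where it is left; turning it takes about 3 N at the handle. Stops at -0.3 and 7.6. One turn lowers the pressing plate by 8 mm, which leaves it 2 mm above the stack.
- lock_lever (a joint): angle of the lock lever in rad: 0 free, lever pointing outward along the beam (+y of the press); grows counter-clockwise seen from above to 1.57, locked, against its stop, lever pointing to the front of the press (-x). Starts between 0 and 0.3. It stays where it is left; moving it takes about 1.5 N at the knob.
- lever_pivot (a point): pivot of the lock lever on top of the beam, 165 mm above the bench, 120 mm from the wheel's axis.
- lever_knob (a point): upright black knob at the end of the lock lever, 55 mm from the pivot; this point is 200 mm above the bench. The knob is 16 to 20 mm thick and its top is 216 mm above the bench; the flat lever arm below it is 12 mm wide and its top is 179 mm above the bench.
- stack: stack of five glued plywood boards, 110 x 150 x 45 mm, loose on the press base under the pressing plate; origin: centre of its underside. To be left alone.
- glue: white glue bottle, 56 mm across, 150 mm tall, loose beside the press; origin: centre of its underside. To be left alone.
- tin: open steel tin, 72 mm across, 70 mm tall, loose beside the press; origin: centre of its underside. To be left alone.
- screwdriver: screwdriver lying on the front edge of the press base; origin: under its middle, x axis along it. To be left alone.
- tape: cardboard tape ring lying flat, 90 mm across, 25 mm tall, loose beside the press; origin: centre of its underside. To be left alone.
- offcut: wood offcut 90 x 50 x 35 mm, loose beside the press; origin: centre of its underside. To be left alone.
- sanding_block: cork sanding block 110 x 60 x 30 mm, loose beside the press; origin: centre of its underside. To be left alone.

How it is judged:
By the outcome, as a careful person would: the job done as asked, in the order asked, and still so for the second after the job is handed in, with the robot touching nothing.
It also fails if it takes over 64 s, if anything falls off the work surface, if the arm or the gripper's body presses on something with over 40 N, if the wrist force passes 120 N, or if a joint passes its speed limit or range.

## Working session

There is one attempt and no reset: what is moved stays moved. The work goes in short steps, Python scripts to look and compute and a tool call to move; the robot and the scene stay as the last step left them, time stands still between calls to the robot, and variables do not carry over. Pictures are saved under pics/ and viewed, and the job is handed in when it is done.

Besides the shell and the picture viewer there is one more tool, called after "Request:" as name(argument=value, ...), one argument or row to a line, values as JSON. jog_arm: Moves the arm, as the interface text tells. Its arguments: {"type":"object","properties":{"targets":{"type":"array","items":{"type":"object","properties":{"x":{"type":"number"},"y":{"type":"number"},"z":{"type":"number"},"wx":{"type":"number"},"wy":{"type":"number"},"wz":{"type":"number"}}}},"gripper":{"type":"number"},"force":{"type":"number"}},"required":["targets"]}

```bash
ls; mkdir -p pics
cat > h.py <<'E'
import numpy as np, cv2
from bench import sensors, viewer, order, ctrl
def shot(n,f):
    d=viewer.camera(n); cv2.imwrite('pics/'+f,d['image']); np.savez('pics/'+f+'.npz',K=d['intrinsics'],T=d['world_from_camera']); return d
def proj(d,p):
    K=d['intrinsics' if 'intrinsics' in d else 'K'];T=d['world_from_camera' if 'world_from_camera' in d else 'T']
    q=np.linalg.inv(T)@np.append(p,1); u=K@q[:3]; return u[:2]/u[2]
def ray(d,uv):
    K=d['intrinsics' if 'intrinsics' in d else 'K'];T=d['world_from_camera' if 'world_from_camera' in d else 'T']
    r=T[:3,:3]@np.linalg.inv(K)@np.array([uv[0],uv[1],1.]); return T[:3,3],r
def atz(d,uv,z):
    o,r=ray(d,uv); return o+r*(z-o[2])/r[2]
def tri(l):
    A=np.zeros((3,3));b=np.zeros(3)
    for d,uv in l:
        o,r=ray(d,uv); r=r/np.linalg.norm(r); P=np.eye(3)-np.outer(r,r);A+=P;b+=P@o
    return np.linalg.solve(A,b)
E
python3 - <<'E'
from h import *
for n in ['side','top','wrist']:
    d=shot(n,n+'0.png'); print(n,d['world_from_camera'].round(3).tolist())
o=sensors.get_obs()
for k in o: print(k,np.round(o[k],4).tolist())
print(ctrl.tips_ahead)
E
```

```text
pics
side [[-0.7, -0.377, 0.607, -0.182], [-0.714, 0.395, -0.578, 0.648], [-0.022, -0.838, -0.546, 0.883], [0.0, 0.0, 0.0, 1.0]]
top [[-0.023, -0.998, 0.067, 0.495], [-1.0, 0.023, 0.0, -0.011], [-0.002, -0.067, -0.998, 1.052], [0.0, 0.0, 0.0, 1.0]]
wrist [[0.377, -0.891, -0.253, 0.3], [-0.926, -0.363, -0.101, -0.552], [-0.002, 0.272, -0.962, 0.373], [0.0, 0.0, 0.0, 1.0]]
time 0.15
joint_positions [1.1128, 0.5219, -0.0363, 1.5999, 0.0212, 1.0211, -0.1128]
qvel [-0.0021, -0.0019, 0.0006, -0.0011, -0.0005, 0.0015, -0.0014]
tau [0.0002, -92.7391, 1.9795, -37.0053, 0.0179, 0.0064, 0.0001]
ee_pos [0.2362, -0.5784, 0.2449]
ee_rot [[0.3781, -0.0004, 0.9258], [-0.9258, 0.0008, 0.3781], [-0.0009, -1.0, -0.0001]]
contact_force [-0.3004, 0.2416, -0.0835]
moment [0.0396, -0.015, 0.0215]
opening 0.0853
0.014
```

View pics/side0.png

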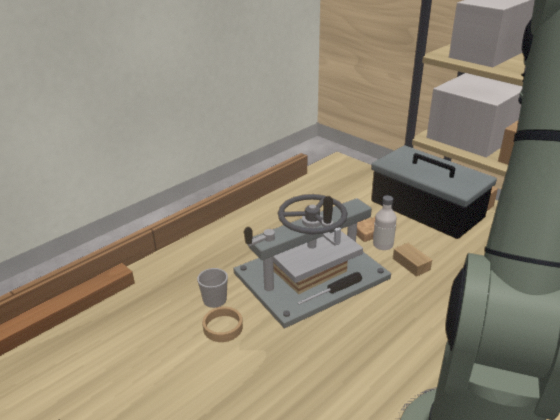

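View pics/top0.png

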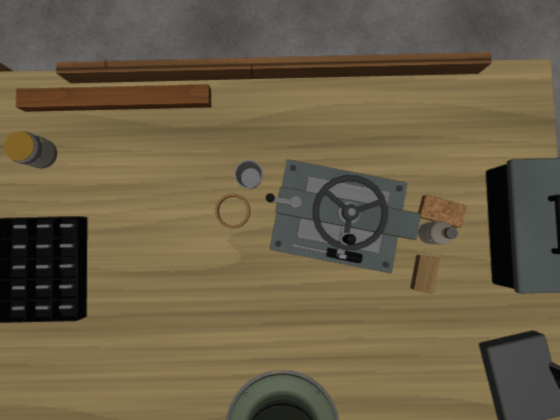

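View pics/wrist0.png

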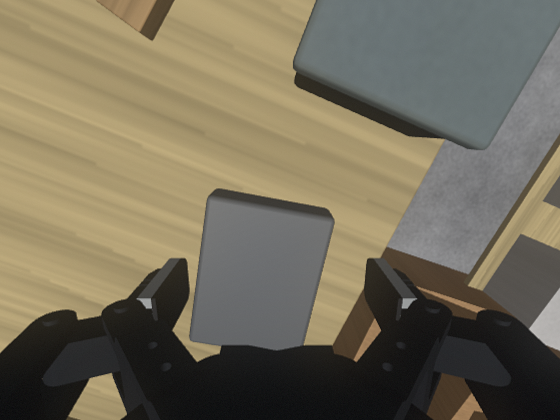

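Run:
```python
import cv2
a=cv2.imread('pics/top0.png')[140:300,200:480]; cv2.imwrite('pics/t0z.png',cv2.resize(a[:, :200],None,fx=4,fy=3.75*4/3.75,interpolation=cv2.INTER_CUBIC)[:600])
a=cv2.imread('pics/side0.png')[180:330,225:400]; cv2.imwrite('pics/s0z.png',cv2.resize(a,None,fx=4,fy=4,interpolation=cv2.INTER_CUBIC))
```

```text
(no output)
```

View pics/t0z.png

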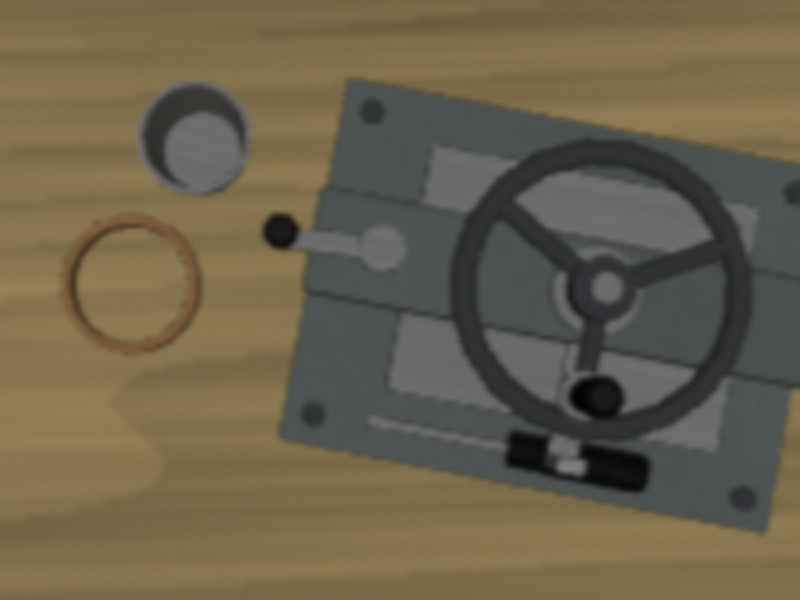

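View pics/s0z.png

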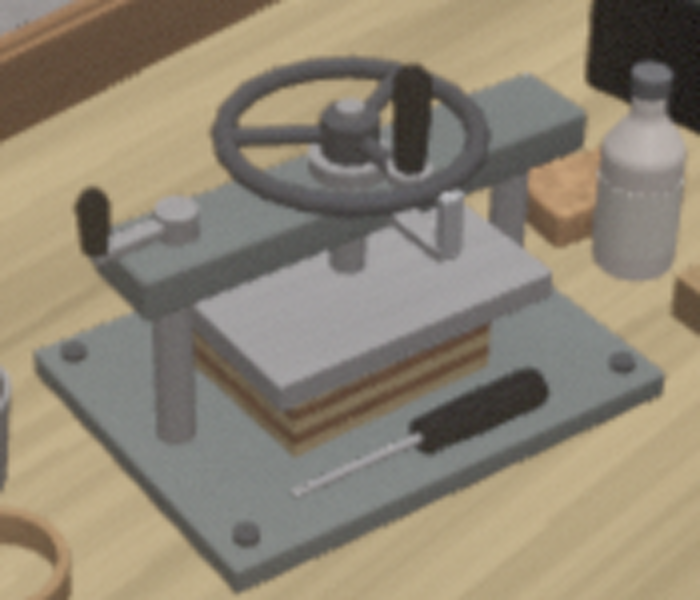

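Run:
```python
from h import *
t=dict(np.load('pics/top0.png.npz')); s=dict(np.load('pics/side0.png.npz'))
T=lambda x,y:(200+(x-1.5)/4,140+(y-1.5)/4)
S=lambda x,y:(225+(x-1.5)/4,180+(y-1.5)/4)
for n,a,b,z in [('rim',(601.5,290),(351,135),.19),('nut',(606,289),(351,104),.209),('htop',(604,397),(411,70),.262),('idx',(573,466),(452,195),.2),('knob',(281,230),(92,192),.216),('piv',(382,247),(176,209),.183)]:
    print(n,tri([(t,T(*a)),(s,S(*b))]).round(4),atz(t,T(*a),z).round(4),atz(s,S(*b),z).round(4))
for n,a,z in [('tin',(195,138),.07),('tape',(131,284),.0125)]: print(n,atz(t,T(*a),z).round(3))
print('glue top',atz(t,(450,233),.15), 'toolbox',[atz(t,p,.17).round(3) for p in [(509,160),(516,292)]])
```

```text
rim [ 0.538  -0.1599  0.1876] [ 0.5377 -0.1597  0.19  ] [ 0.5356 -0.157   0.19  ]
nut [ 0.5373 -0.1585  0.21  ] [ 0.5372 -0.1588  0.209 ] [ 0.5384 -0.1596  0.209 ]
htop [ 0.4819 -0.1463  0.2614] [ 0.4814 -0.1467  0.262 ] [ 0.4817 -0.1449  0.262 ]
idx [ 0.4444 -0.1396  0.1991] [ 0.4443 -0.1397  0.2   ] [ 0.4437 -0.1384  0.2   ]
knob [0.5721 0.0121 0.2157] [0.5718 0.0118 0.216 ] [0.572  0.0126 0.216 ]
piv [ 0.5644 -0.0422  0.181 ] [ 0.5642 -0.0421  0.183 ] [ 0.5623 -0.0402  0.183 ]
tin [0.643 0.068 0.07 ]
tape [0.557 0.116 0.012]
glue top [ 0.48752623 -0.38969151  0.15      ] toolbox [array([ 0.647, -0.521,  0.17 ]), array([ 0.356, -0.518,  0.17 ])]
```

Request:
jog_arm(
  targets=[
    {"z": 0.03},
    {"z": 0.03},
    {"z": 0.025},
    {"x": 0.0168,"y": 0.0276,"wz": 0.14},
    {"x": 0.0168,"y": 0.0276,"wz": 0.14},
    {"x": 0.0168,"y": 0.0276,"wz": 0.14},
    {"x": 0.0168,"y": 0.0276,"wz": 0.14},
    {"x": 0.0168,"y": 0.0276,"wz": 0.14},
    {"x": 0.0168,"y": 0.0276,"wz": 0.14},
    {"x": 0.0168,"y": 0.0276,"wz": 0.14},
    {"x": 0.0168,"y": 0.0276},
    {"x": 0.0168,"y": 0.0276},
    {"x": 0.0168,"y": 0.0276},
    {"x": 0.0168,"y": 0.0276},
    {"x": 0.0168,"y": 0.0276},
    {"x": 0.0168,"y": 0.0276},
    {"x": 0.0168,"y": 0.0276},
    {},
    {},
  ],
  gripper=255,
  force=30,
)

```text
validation failed for argument at $.ta...
```

Run:
```python
from h import *
shot('wrist','w1.png'); shot('side','s1.png')
o=sensors.get_obs()
for k in o: print(k,np.round(o[k],4).tolist())
print(ctrl.tips_ahead)
a=cv2.imread('pics/side0.png'); a=cv2.imread('pics/s1.png')[80:330,200:420]; cv2.imwrite('pics/s1z.png',cv2.resize(a[:200],None,fx=3,fy=3,interpolation=cv2.INTER_CUBIC))
```

```text
time 0.25
joint_positions [1.1128, 0.5217, -0.0363, 1.5997, 0.0212, 1.0211, -0.1128]
qvel [-0.0, -0.001, -0.0014, -0.0009, 0.001, 0.0007, 0.0005]
tau [-0.0008, -92.6214, 1.9765, -36.9716, 0.0178, 0.0059, 0.0]
ee_pos [0.2363, -0.5785, 0.245]
ee_rot [[0.3781, -0.0003, 0.9257], [-0.9257, 0.0004, 0.3781], [-0.0005, -1.0, -0.0001]]
contact_force [-0.0322, 0.8378, -0.1905]
moment [0.0401, -0.0128, -0.0171]
opening 0.0856
0.014
```

View pics/w1.png

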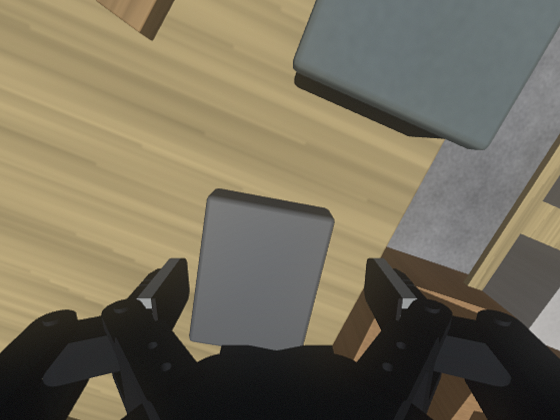

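View pics/s1z.png

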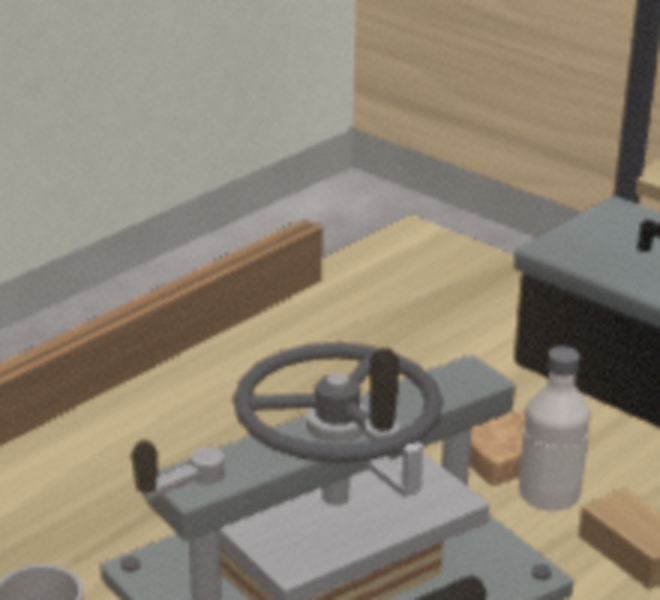

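The move was refused, so nothing moved. I'll try again with every field written out.

Request:
jog_arm(
  targets=[
    {"x": 0,"y": 0,"z": 0.03,"wx": 0,"wy": 0,"wz": 0},
    {"x": 0,"y": 0,"z": 0.03,"wx": 0,"wy": 0,"wz": 0},
    {"x": 0,"y": 0,"z": 0.025,"wx": 0,"wy": 0,"wz": 0},
    {"x": 0.0168,"y": 0.0276,"z": 0,"wx": 0,"wy": 0,"wz": 0.14},
    {"x": 0.0168,"y": 0.0276,"z": 0,"wx": 0,"wy": 0,"wz": 0.14},
    {"x": 0.0168,"y": 0.0276,"z": 0,"wx": 0,"wy": 0,"wz": 0.14},
    {"x": 0.0168,"y": 0.0276,"z": 0,"wx": 0,"wy": 0,"wz": 0.14},
    {"x": 0.0168,"y": 0.0276,"z": 0,"wx": 0,"wy": 0,"wz": 0.14},
    {"x": 0.0168,"y": 0.0276,"z": 0,"wx": 0,"wy": 0,"wz": 0.14},
    {"x": 0.0168,"y": 0.0276,"z": 0,"wx": 0,"wy": 0,"wz": 0.14},
    {"x": 0.0168,"y": 0.0276,"z": 0,"wx": 0,"wy": 0,"wz": 0},
    {"x": 0.0168,"y": 0.0276,"z": 0,"wx": 0,"wy": 0,"wz": 0},
    {"x": 0.0168,"y": 0.0276,"z": 0,"wx": 0,"wy": 0,"wz": 0},
    {"x": 0.0168,"y": 0.0276,"z": 0,"wx": 0,"wy": 0,"wz": 0},
    {"x": 0.0168,"y": 0.0276,"z": 0,"wx": 0,"wy": 0,"wz": 0},
    {"x": 0.0168,"y": 0.0276,"z": 0,"wx": 0,"wy": 0,"wz": 0},
    {"x": 0.0168,"y": 0.0276,"z": 0,"wx": 0,"wy": 0,"wz": 0},
    {"x": 0,"y": 0,"z": 0,"wx": 0,"wy": 0,"wz": 0},
  ],
  gripper=255,
  force=30,
)

```text
time: 2.05
ee_pos: [0.4733, -0.1884, 0.3304]
ee_rot: [[0.98, 0.001, 0.197], [-0.197, 0.001, 0.98], [0.001, -1.0, 0.001]]
contact_force: [-0.3, 0.0, 1.0]
opening: 0.0002
```

Run:
```python
from h import *
shot('wrist','w2.png'); shot('side','s2.png')
o=sensors.get_obs()
for k in o: print(k,np.round(o[k],4).tolist())
print(ctrl.tips_ahead)
a=cv2.imread('pics/s2.png')[80:330,200:420]; cv2.imwrite('pics/s2z.png',cv2.resize(a[:200],None,fx=3,fy=3,interpolation=cv2.INTER_CUBIC))
```

```text
time 2.15
joint_positions [0.6212, 0.273, -0.4361, 1.7729, 0.1267, 1.1235, -0.0575]
qvel [0.0269, -0.0033, 0.0182, 0.0049, 0.0013, 0.0022, 0.0075]
tau [-2.9388, -67.1001, -5.4347, -39.136, -0.1812, -0.0666, -0.3144]
ee_pos [0.4716, -0.1919, 0.3302]
ee_rot [[0.9797, -0.0003, 0.2004], [-0.2004, -0.0, 0.9797], [-0.0003, -1.0, -0.0001]]
contact_force [0.1429, -1.2246, 0.3257]
moment [-0.0088, 0.0182, -0.033]
opening -0.0
0.014
```

View pics/w2.png

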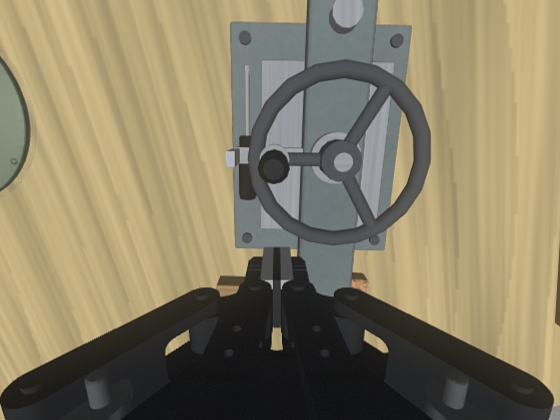

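View pics/s2z.png

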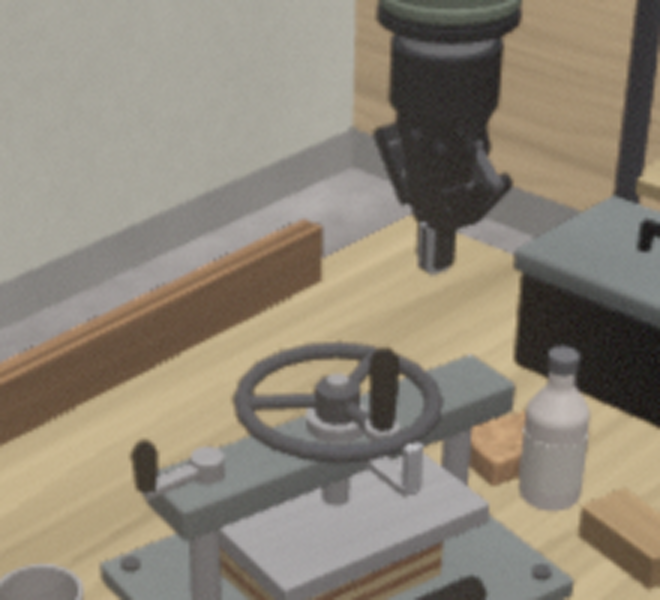

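Run:
```python
from h import *
w=dict(np.load('pics/w2.png.npz'))
t=dict(np.load('pics/top0.png.npz'))
T=lambda x,y:(200+(x-1.5)/4,140+(y-1.5)/4)
for n,a,z,b in [('rim',(339.5,152.5),.19,(601.5,290)),('nut',(343,162),.209,(606,289)),('htop',(273,168),.262,(604,397)),('idx',(232,158),.2,(573,466))]: print(n,atz(w,a,z).round(4), tri([(w,a),(t,T(*b))]).round(4))
a=cv2.imread('pics/w2.png'); print(proj(w,[.4716,-.1919,.3302-.014]))
```

```text
rim [ 0.5374 -0.1525  0.19  ] [ 0.5357 -0.1538  0.2058]
nut [ 0.5356 -0.1586  0.209 ] [ 0.5377 -0.1604  0.1983]
htop [ 0.4791 -0.1453  0.262 ] [ 0.4815 -0.1393  0.3069]
idx [ 0.4438 -0.1376  0.2   ] [ 0.4455 -0.1372  0.2129]
[275.6940471  270.48878946]
```

```bash
cat > path.py <<'E'
import numpy as np
from scipy.optimize import brentq
C=np.array([.537,-.159]);th0=np.radians(167.5);R=.058
def P(w,hx=.008,hz=.011,r=.010,jaw=np.radians(-11.5)):
    th=th0-w; H=C+R*np.array([np.cos(th),np.sin(th)]); t=np.array([np.sin(th),-np.cos(th)])
    ux=np.array([np.cos(jaw),np.sin(jaw)]);uz=np.array([-ux[1],ux[0]])
    f=lambda d: np.hypot(max(abs(d*t@ux)-hx,0),max(abs(d*t@uz)-hz,0))-r
    d=brentq(f,.012,.06); return H-d*t
def rows(start,ws):
    p=np.array(start);c=p.copy();out=[]
    for w in ws:
        q=P(w);s=np.round(q-c,4);c=c+s;out.append('{"x": %g, "y": %g, "z": 0, "wx": 0, "wy": 0, "wz": 0}'%tuple(s))
    print('['+', '.join(out)+']');print(c.round(4),ws[-1]); return c
E
python3 - <<'E'
from path import *
print(P(0),P(-.1))
c=np.array([.4715,-.1921])
for k in range(4):
    c=rows(c,[-.3+.08*(20*k+i+1) for i in range(20)] if k else [-.4+.1*(1+i) for i in range(4)]+[.08*(1+i) for i in range(16)]) if k==0 else rows(c,[1.28+.08*(20*(k-1)+i+1) for i in range(20)])
E
```

```text
[ 0.47582891 -0.16695184] [ 0.47692029 -0.17308711]
[{"x": 0.0095, "y": 0.0066, "z": 0, "wx": 0, "wy": 0, "wz": 0}, {"x": -0.0024, "y": 0.0062, "z": 0, "wx": 0, "wy": 0, "wz": 0}, {"x": -0.0017, "y": 0.0062, "z": 0, "wx": 0, "wy": 0, "wz": 0}, {"x": -0.0011, "y": 0.0061, "z": 0, "wx": 0, "wy": 0, "wz": 0}, {"x": -0.0004, "y": 0.0049, "z": 0, "wx": 0, "wy": 0, "wz": 0}, {"x": -0.0002, "y": 0.0047, "z": 0, "wx": 0, "wy": 0, "wz": 0}, {"x": 0.0002, "y": 0.0046, "z": 0, "wx": 0, "wy": 0, "wz": 0}, {"x": 0.0004, "y": 0.0044, "z": 0, "wx": 0, "wy": 0, "wz": 0}, {"x": 0.0007, "y": 0.0044, "z": 0, "wx": 0, "wy": 0, "wz": 0}, {"x": 0.0011, "y": 0.0044, "z": 0, "wx": 0, "wy": 0, "wz": 0}, {"x": 0.0016, "y": 0.0045, "z": 0, "wx": 0, "wy": 0, "wz": 0}, {"x": 0.002, "y": 0.0046, "z": 0, "wx": 0, "wy": 0, "wz": 0}, {"x": 0.0026, "y": 0.0044, "z": 0, "wx": 0, "wy": 0, "wz": 0}, {"x": 0.0032, "y": 0.0044, "z": 0, "wx": 0, "wy": 0, "wz": 0}, {"x": 0.0036, "y": 0.0041, "z": 0, "wx": 0, "wy": 0, "wz": 0}, {"x": 0.0042, "y": 0.0039, "z": 0, "wx": 0, "wy": 0, "wz": 0}, {"x": 0.0047, "y": 0.0035, "z": 0, 
[... 3449 characters left out ...]
0013, "z": 0, "wx": 0, "wy": 0, "wz": 0}, {"x": -0.0039, "y": 0.0016, "z": 0, "wx": 0, "wy": 0, "wz": 0}, {"x": -0.0039, "y": 0.002, "z": 0, "wx": 0, "wy": 0, "wz": 0}, {"x": -0.0039, "y": 0.0025, "z": 0, "wx": 0, "wy": 0, "wz": 0}, {"x": -0.0038, "y": 0.003, "z": 0, "wx": 0, "wy": 0, "wz": 0}, {"x": -0.0036, "y": 0.0035, "z": 0, "wx": 0, "wy": 0, "wz": 0}, {"x": -0.0034, "y": 0.0039, "z": 0, "wx": 0, "wy": 0, "wz": 0}, {"x": -0.0031, "y": 0.0044, "z": 0, "wx": 0, "wy": 0, "wz": 0}, {"x": -0.0028, "y": 0.0048, "z": 0, "wx": 0, "wy": 0, "wz": 0}, {"x": -0.0023, "y": 0.005, "z": 0, "wx": 0, "wy": 0, "wz": 0}, {"x": -0.0018, "y": 0.005, "z": 0, "wx": 0, "wy": 0, "wz": 0}]
[ 0.4787 -0.1795] 6.08
```

Request:
jog_arm(
  targets=[
    {"x": 0,"y": 0,"z": -0.025,"wx": 0,"wy": 0,"wz": 0},
    {"x": 0,"y": 0,"z": -0.025,"wx": 0,"wy": 0,"wz": 0},
    {"x": 0,"y": 0,"z": -0.02,"wx": 0,"wy": 0,"wz": 0},
    {"x": 0,"y": 0,"z": -0.014,"wx": 0,"wy": 0,"wz": 0},
    {"x": 0,"y": 0,"z": 0,"wx": 0,"wy": 0,"wz": 0},
  ],
)

```text
time: 2.65
ee_pos: [0.4702, -0.1931, 0.2448]
ee_rot: [[0.979, -0.003, 0.203], [-0.203, 0.001, 0.979], [-0.003, -1.0, 0.0]]
contact_force: [0.2, 0.1, 1.2]
opening: 0.0001
```

Request:
jog_arm(
  targets=[
    {"x": 0.0065,"y": 0.0066,"z": 0,"wx": 0,"wy": 0,"wz": 0},
    {"x": 0.0006,"y": 0.0062,"z": 0,"wx": 0,"wy": 0,"wz": 0},
    {"x": -0.0017,"y": 0.0062,"z": 0,"wx": 0,"wy": 0,"wz": 0},
    {"x": -0.0011,"y": 0.0061,"z": 0,"wx": 0,"wy": 0,"wz": 0},
    {"x": -0.0004,"y": 0.0049,"z": 0,"wx": 0,"wy": 0,"wz": 0},
    {"x": -0.0002,"y": 0.0047,"z": 0,"wx": 0,"wy": 0,"wz": 0},
    {"x": 0.0002,"y": 0.0046,"z": 0,"wx": 0,"wy": 0,"wz": 0},
    {"x": 0.0004,"y": 0.0044,"z": 0,"wx": 0,"wy": 0,"wz": 0},
    {"x": 0.0007,"y": 0.0044,"z": 0,"wx": 0,"wy": 0,"wz": 0},
    {"x": 0.0011,"y": 0.0044,"z": 0,"wx": 0,"wy": 0,"wz": 0},
  ],
)

```text
time: 3.65
ee_pos: [0.4776, -0.1394, 0.2462]
ee_rot: [[0.979, -0.0, 0.202], [-0.202, -0.0, 0.979], [-0.0, -1.0, -0.0]]
contact_force: [0.9, -3.1, 0.9]
opening: 0.0002
```

Run:
```python
from h import *
d=shot('wrist','w3.png'); o=sensors.get_obs(); print(o['ee_pos'],o['contact_force'],o['moment'])
```

```text
[ 0.47777939 -0.13853719  0.24624661] [ 0.11417373  0.84673289 -0.18705806] [ 0.03807239 -0.02933857  0.00283601]
```

View pics/w3.png

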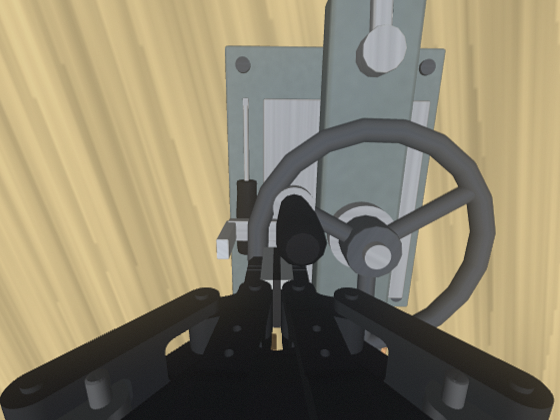

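The wrist view shows the fingertips behind the black handle (top at about (302,240)). The wheel has started turning, with a push of about 3 N. I'll keep going.

Request:
jog_arm(
  targets=[
    {"x": 0.0016,"y": 0.0045,"z": 0,"wx": 0,"wy": 0,"wz": 0},
    {"x": 0.002,"y": 0.0046,"z": 0,"wx": 0,"wy": 0,"wz": 0},
    {"x": 0.0026,"y": 0.0044,"z": 0,"wx": 0,"wy": 0,"wz": 0},
    {"x": 0.0032,"y": 0.0044,"z": 0,"wx": 0,"wy": 0,"wz": 0},
    {"x": 0.0036,"y": 0.0041,"z": 0,"wx": 0,"wy": 0,"wz": 0},
    {"x": 0.0042,"y": 0.0039,"z": 0,"wx": 0,"wy": 0,"wz": 0},
    {"x": 0.0047,"y": 0.0035,"z": 0,"wx": 0,"wy": 0,"wz": 0},
    {"x": 0.0048,"y": 0.0031,"z": 0,"wx": 0,"wy": 0,"wz": 0},
    {"x": 0.0049,"y": 0.0025,"z": 0,"wx": 0,"wy": 0,"wz": 0},
    {"x": 0.0049,"y": 0.0021,"z": 0,"wx": 0,"wy": 0,"wz": 0},
  ],
)

```text
time: 4.7
ee_pos: [0.5144, -0.1021, 0.2462]
ee_rot: [[0.98, -0.0, 0.201], [-0.201, 0.0, 0.98], [-0.001, -1.0, 0.0]]
contact_force: [-2.1, -1.4, 0.4]
opening: 0.0
```

Run:
```python
from h import *
d=shot('wrist','w4.png'); o=sensors.get_obs(); print(o['ee_pos'],o['contact_force'],o['moment'])
```

```text
[ 0.51520109 -0.10170115  0.24623052] [ 0.53255958  0.38796399 -0.42076996] [0.00982778 0.02902133 0.01095917]
```

View pics/w4.png

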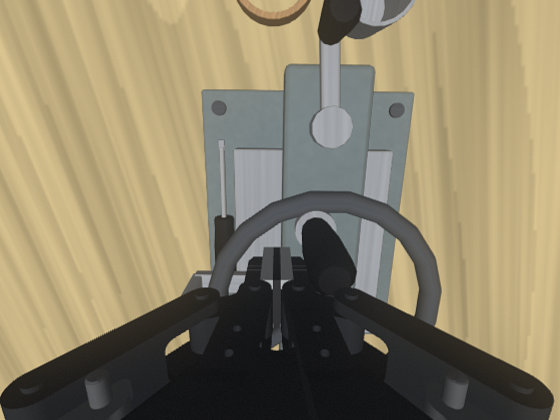

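Handle now on the jaw side at (335,278), and the forces are small. On to the next 20 rows.

Request:
jog_arm(
  targets=[
    {"x": 0.005,"y": 0.0016,"z": 0,"wx": 0,"wy": 0,"wz": 0},
    {"x": 0.0049,"y": 0.0013,"z": 0,"wx": 0,"wy": 0,"wz": 0},
    {"x": 0.0049,"y": 0.0008,"z": 0,"wx": 0,"wy": 0,"wz": 0},
    {"x": 0.0048,"y": 0.0004,"z": 0,"wx": 0,"wy": 0,"wz": 0},
    {"x": 0.0048,"y": 0.0002,"z": 0,"wx": 0,"wy": 0,"wz": 0},
    {"x": 0.0046,"y": -0.0003,"z": 0,"wx": 0,"wy": 0,"wz": 0},
    {"x": 0.0045,"y": -0.0005,"z": 0,"wx": 0,"wy": 0,"wz": 0},
    {"x": 0.0043,"y": -0.0007,"z": 0,"wx": 0,"wy": 0,"wz": 0},
    {"x": 0.0042,"y": -0.001,"z": 0,"wx": 0,"wy": 0,"wz": 0},
    {"x": 0.0039,"y": -0.0011,"z": 0,"wx": 0,"wy": 0,"wz": 0},
    {"x": 0.0038,"y": -0.0014,"z": 0,"wx": 0,"wy": 0,"wz": 0},
    {"x": 0.0039,"y": -0.0017,"z": 0,"wx": 0,"wy": 0,"wz": 0},
  ],
)

```text
time: 5.95
ee_pos: [0.5682, -0.1049, 0.2464]
ee_rot: [[0.98, 0.0, 0.201], [-0.201, 0.0, 0.98], [0.0, -1.0, 0.0]]
contact_force: [-3.0, 0.9, 0.1]
opening: 0.0002
```

Run:
```python
from h import *
d=shot('wrist','w5.png'); o=sensors.get_obs(); print(o['ee_pos'],o['contact_force'],o['moment'],o['joint_positions'])
```

```text
[ 0.56867785 -0.10523794  0.24634895] [-0.28934277  0.27652273 -0.4207623 ] [-0.008192   -0.01793193  0.02883924] [ 0.39277629  0.47383135 -0.43589733  1.70983244  0.22968312  1.00796527
 -0.32718185]
```

View pics/w5.png

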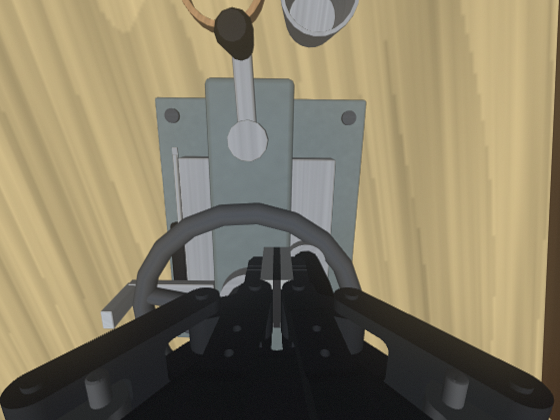

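The handle foot shows at about (312,250), right of the fingers, and it's being pushed with about 3 N. Carrying on.

Request:
jog_arm(
  targets=[
    {"x": 0.0039,"y": -0.0022,"z": 0,"wx": 0,"wy": 0,"wz": 0},
    {"x": 0.0039,"y": -0.0026,"z": 0,"wx": 0,"wy": 0,"wz": 0},
    {"x": 0.0038,"y": -0.0031,"z": 0,"wx": 0,"wy": 0,"wz": 0},
    {"x": 0.0035,"y": -0.0036,"z": 0,"wx": 0,"wy": 0,"wz": 0},
    {"x": 0.0034,"y": -0.004,"z": 0,"wx": 0,"wy": 0,"wz": 0},
    {"x": 0.003,"y": -0.0046,"z": 0,"wx": 0,"wy": 0,"wz": 0},
    {"x": 0.0026,"y": -0.0049,"z": 0,"wx": 0,"wy": 0,"wz": 0},
    {"x": 0.0022,"y": -0.005,"z": 0,"wx": 0,"wy": 0,"wz": 0},
    {"x": 0.0017,"y": -0.0049,"z": 0,"wx": 0,"wy": 0,"wz": 0},
    {"x": 0.0014,"y": -0.005,"z": 0,"wx": 0,"wy": 0,"wz": 0},
    {"x": 0.0009,"y": -0.0049,"z": 0,"wx": 0,"wy": 0,"wz": 0},
    {"x": 0.0005,"y": -0.0049,"z": 0,"wx": 0,"wy": 0,"wz": 0},
  ],
)

```text
time: 7.2
ee_pos: [0.5986, -0.1551, 0.2463]
ee_rot: [[0.979, 0.0, 0.202], [-0.202, 0.0, 0.979], [-0.0, -1.0, 0.0]]
contact_force: [-1.6, 2.9, 0.6]
opening: -0.0002
```

Run:
```python
from h import *
d=shot('wrist','w6.png'); shot('side','s6.png');o=sensors.get_obs(); print(o['ee_pos'],o['contact_force'],o['moment'],o['joint_positions'])
a=cv2.imread('pics/s6.png')[80:330,200:420]; cv2.imwrite('pics/s6z.png',cv2.resize(a[:200],None,fx=3,fy=3,interpolation=cv2.INTER_CUBIC))
```

```text
[ 0.59855938 -0.15587363  0.24629122] [-0.51183831 -1.10186373 -0.02904024] [ 0.00429519 -0.00617966  0.03149618] [ 0.44020445  0.53628781 -0.41647494  1.60192308  0.24078181  1.05412567
 -0.24791096]
```

View pics/s6z.png

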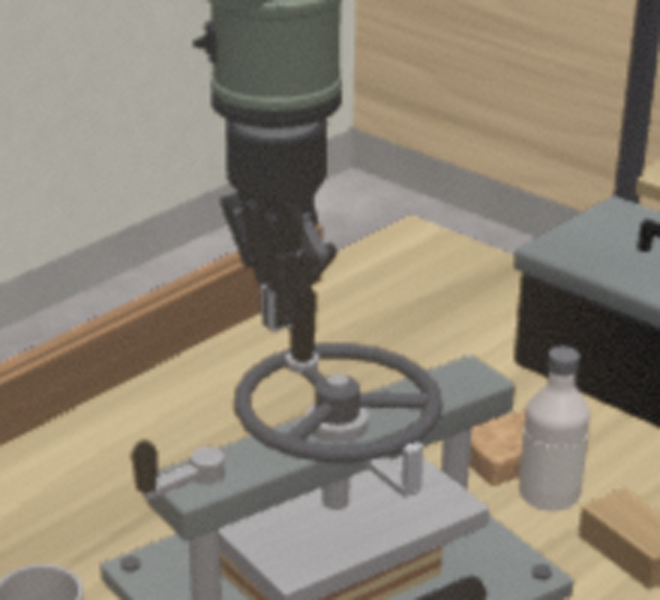

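The side view shows the handle at the far side, with its foot at about (302,362), and the finger right behind it. Next I'll push the second half.

Request:
jog_arm(
  targets=[
    {"x": 0.0003,"y": -0.0047,"z": 0,"wx": 0,"wy": 0,"wz": 0},
    {"x": -0.0001,"y": -0.0047,"z": 0,"wx": 0,"wy": 0,"wz": 0},
    {"x": -0.0004,"y": -0.0044,"z": 0,"wx": 0,"wy": 0,"wz": 0},
    {"x": -0.0005,"y": -0.0044,"z": 0,"wx": 0,"wy": 0,"wz": 0},
    {"x": -0.001,"y": -0.0044,"z": 0,"wx": 0,"wy": 0,"wz": 0},
    {"x": -0.0015,"y": -0.0045,"z": 0,"wx": 0,"wy": 0,"wz": 0},
    {"x": -0.0019,"y": -0.0045,"z": 0,"wx": 0,"wy": 0,"wz": 0},
    {"x": -0.0025,"y": -0.0045,"z": 0,"wx": 0,"wy": 0,"wz": 0},
    {"x": -0.003,"y": -0.0044,"z": 0,"wx": 0,"wy": 0,"wz": 0},
    {"x": -0.0035,"y": -0.0042,"z": 0,"wx": 0,"wy": 0,"wz": 0},
    {"x": -0.004,"y": -0.004,"z": 0,"wx": 0,"wy": 0,"wz": 0},
    {"x": -0.0046,"y": -0.0036,"z": 0,"wx": 0,"wy": 0,"wz": 0},
    {"x": -0.0048,"y": -0.0032,"z": 0,"wx": 0,"wy": 0,"wz": 0},
    {"x": -0.0049,"y": -0.0027,"z": 0,"wx": 0,"wy": 0,"wz": 0},
    {"x": -0.0049,"y": -0.0022,"z": 0,"wx": 0,"wy": 0,"wz": 0},
    {"x": -0.005,"y": -0.0017,"z": 0,"wx": 0,"wy": 0,"wz": 0},
  ],
)

```text
time: 8.9
ee_pos: [0.5558, -0.2172, 0.2463]
ee_rot: [[0.979, 0.0, 0.202], [-0.202, -0.0, 0.979], [0.0, -1.0, -0.0]]
contact_force: [2.2, 1.5, 0.5]
opening: -0.0001
```

Run:
```python
from h import *
d=shot('wrist','w7.png'); shot('side','s7.png');o=sensors.get_obs(); print(o['ee_pos'],o['contact_force'],o['moment'],o['joint_positions'])
a=cv2.imread('pics/s7.png')[80:330,200:420]; cv2.imwrite('pics/s7z.png',cv2.resize(a[:200],None,fx=3,fy=3,interpolation=cv2.INTER_CUBIC))
```

```text
[ 0.55534695 -0.21746233  0.24631681] [-0.01056899 -0.58850516  0.01212247] [-0.0090484  -0.0270878  -0.02067164] [ 0.56188114  0.50042908 -0.41278526  1.66174986  0.22757062  1.0276749
 -0.12800153]
```

View pics/s7z.png

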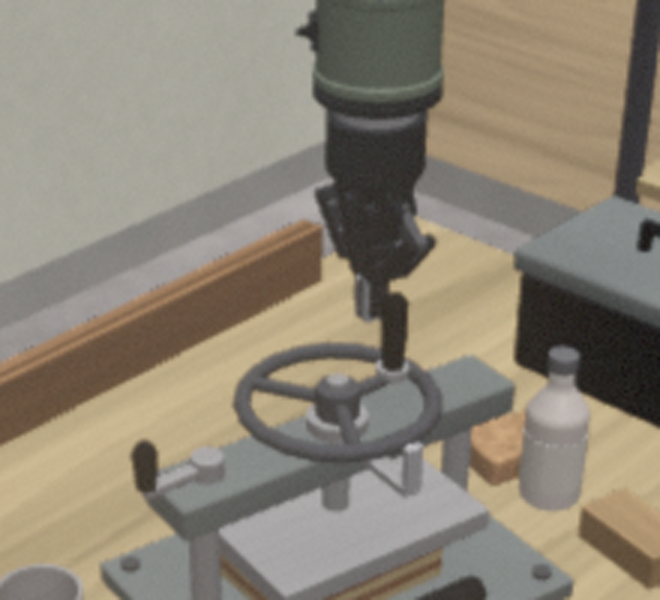

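The handle is at the -y side, with its foot at about (393,372). I'll push on to about 5.9 rad and measure there.

Request:
jog_arm(
  targets=[
    {"x": -0.0049,"y": -0.0014,"z": 0,"wx": 0,"wy": 0,"wz": 0},
    {"x": -0.0049,"y": -0.0009,"z": 0,"wx": 0,"wy": 0,"wz": 0},
    {"x": -0.0048,"y": -0.0006,"z": 0,"wx": 0,"wy": 0,"wz": 0},
    {"x": -0.0048,"y": -0.0002,"z": 0,"wx": 0,"wy": 0,"wz": 0},
    {"x": -0.0047,"y": 0.0002,"z": 0,"wx": 0,"wy": 0,"wz": 0},
    {"x": -0.0045,"y": 0.0004,"z": 0,"wx": 0,"wy": 0,"wz": 0},
    {"x": -0.0044,"y": 0.0007,"z": 0,"wx": 0,"wy": 0,"wz": 0},
    {"x": -0.0042,"y": 0.0009,"z": 0,"wx": 0,"wy": 0,"wz": 0},
    {"x": -0.004,"y": 0.0011,"z": 0,"wx": 0,"wy": 0,"wz": 0},
    {"x": -0.0038,"y": 0.0013,"z": 0,"wx": 0,"wy": 0,"wz": 0},
    {"x": -0.0039,"y": 0.0016,"z": 0,"wx": 0,"wy": 0,"wz": 0},
    {"x": -0.0039,"y": 0.002,"z": 0,"wx": 0,"wy": 0,"wz": 0},
    {"x": -0.0039,"y": 0.0025,"z": 0,"wx": 0,"wy": 0,"wz": 0},
    {"x": -0.0038,"y": 0.003,"z": 0,"wx": 0,"wy": 0,"wz": 0},
    {"x": -0.0036,"y": 0.0035,"z": 0,"wx": 0,"wy": 0,"wz": 0},
    {"x": -0.0034,"y": 0.0039,"z": 0,"wx": 0,"wy": 0,"wz": 0},
    {"x": -0.0031,"y": 0.0044,"z": 0,"wx": 0,"wy": 0,"wz": 0},
    {"x": -0.0028,"y": 0.0048,"z": 0,"wx": 0,"wy": 0,"wz": 0},
  ],
)

```text
time: 10.8
ee_pos: [0.4824, -0.1893, 0.2463]
ee_rot: [[0.979, -0.0, 0.202], [-0.202, -0.0, 0.979], [-0.0, -1.0, -0.0]]
contact_force: [1.5, -2.0, 0.4]
opening: 0.0
```

Run:
```python
from h import *
d=shot('wrist','w8.png'); s=shot('side','s8.png');o=sensors.get_obs(); print(o['ee_pos'],o['contact_force'],o['moment'],o['joint_positions'])
a=cv2.imread('pics/s8.png')[80:330,200:420]; cv2.imwrite('pics/s8z.png',cv2.resize(a[:200],None,fx=3,fy=3,interpolation=cv2.INTER_CUBIC))
```

```text
[ 0.48228901 -0.18876175  0.2462698 ] [ 0.09958356  0.23532954 -0.32982095] [0.03680838 0.00291389 0.01943387] [ 0.5982439   0.37782839 -0.43880311  1.86139215  0.19438157  0.94512514
 -0.13037492]
```

View pics/s8z.png

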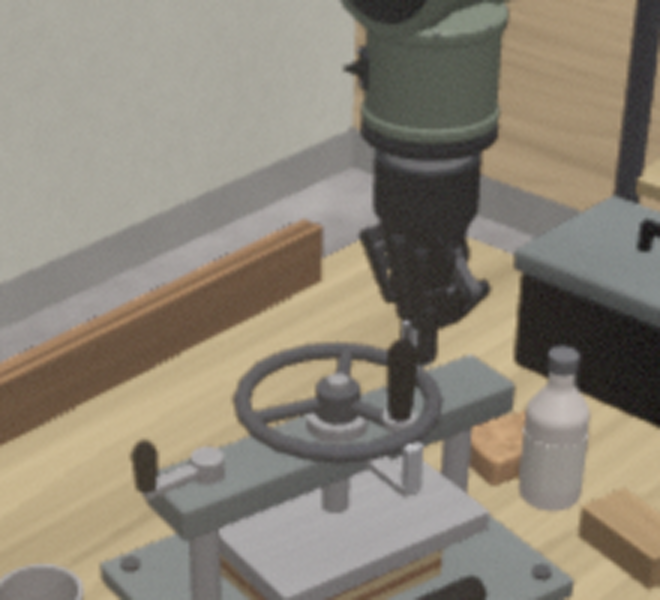

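View pics/w8.png

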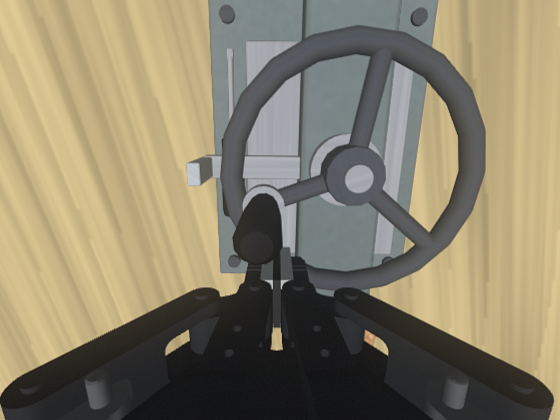

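Run:
```python
from h import *
s=dict(np.load('pics/s8.png.npz'));w=dict(np.load('pics/w8.png.npz'))
S=lambda x,y:(200+(x-1)/3,80+(y-1)/3)
C=np.array([.537,-.159])
def ang(p): return np.degrees(np.arctan2(p[1]-C[1],p[0]-C[0]))%360
for a in [(384,352),(401,341)]:
    p=atz(s,S(*a),.262);print(p.round(4),ang(p),np.hypot(*(p[:2]-C)))
for a,z in [((257,247),.262),((263,207),.198),((193,172),.2),((359,178),.209)]:
    p=atz(w,a,z);print(p.round(4),ang(p),np.hypot(*(p[:2]-C)))
```

```text
[ 0.4816 -0.1457  0.262 ] 166.54769090237065 0.05700469241352998
[ 0.4828 -0.1663  0.262 ] 187.66829087825923 0.054684618166570026
[ 0.4785 -0.166   0.262 ] 186.77571862952334 0.05891395405007387
[ 0.4781 -0.166   0.198 ] 186.81911544776588 0.05934147907377376
[ 0.4424 -0.1362  0.2   ] 166.47928471745308 0.09734473558166953
[ 0.5358 -0.1577  0.209 ] 132.8201658842287 0.0017729607152340181
```

Run:
```python
from path import *
c=np.array([.5562,-.2167])
# commanded position at nominal 5.92
x=[-.0049,-.0049,-.0048,-.0048,-.0047,-.0045,-.0044,-.0042,-.004,-.0038,-.0039,-.0039,-.0039,-.0038,-.0036,-.0034,-.0031,-.0028]
y=[-.0014,-.0009,-.0006,-.0002,.0002,.0004,.0007,.0009,.0011,.0013,.0016,.002,.0025,.003,.0035,.0039,.0044,.0048]
c=c+[sum(x),sum(y)]; print(c,P(5.92))
rows(c,[5.98,6.04,6.10,6.15,6.19,6.22,6.22])
```

```text
[ 0.4828 -0.1895] [ 0.48283442 -0.18946813]
[{"x": -0.0017, "y": 0.0038, "z": 0, "wx": 0, "wy": 0, "wz": 0}, {"x": -0.0015, "y": 0.0037, "z": 0, "wx": 0, "wy": 0, "wz": 0}, {"x": -0.0013, "y": 0.0037, "z": 0, "wx": 0, "wy": 0, "wz": 0}, {"x": -0.0009, "y": 0.0032, "z": 0, "wx": 0, "wy": 0, "wz": 0}, {"x": -0.0006, "y": 0.0024, "z": 0, "wx": 0, "wy": 0, "wz": 0}, {"x": -0.0003, "y": 0.0019, "z": 0, "wx": 0, "wy": 0, "wz": 0}, {"x": -0, "y": -0, "z": 0, "wx": 0, "wy": 0, "wz": 0}]
[ 0.4765 -0.1708] 6.22
```

Request:
jog_arm(
  targets=[
    {"x": -0.0017,"y": 0.0038,"z": 0,"wx": 0,"wy": 0,"wz": 0},
    {"x": -0.0015,"y": 0.0037,"z": 0,"wx": 0,"wy": 0,"wz": 0},
    {"x": -0.0013,"y": 0.0037,"z": 0,"wx": 0,"wy": 0,"wz": 0},
    {"x": -0.0009,"y": 0.0032,"z": 0,"wx": 0,"wy": 0,"wz": 0},
    {"x": -0.0006,"y": 0.0024,"z": 0,"wx": 0,"wy": 0,"wz": 0},
    {"x": -0.0003,"y": 0.0019,"z": 0,"wx": 0,"wy": 0,"wz": 0},
    {"x": 0,"y": 0,"z": 0,"wx": 0,"wy": 0,"wz": 0},
    {"x": 0,"y": 0,"z": 0,"wx": 0,"wy": 0,"wz": 0},
  ],
)

```text
time: 11.7
ee_pos: [0.4765, -0.1707, 0.2462]
ee_rot: [[0.98, -0.0, 0.201], [-0.201, 0.0, 0.98], [-0.0, -1.0, 0.0]]
contact_force: [0.5, 1.3, 0.5]
opening: 0.0
```

Run:
```python
from h import *
d=shot('wrist','w9.png'); s=shot('side','s9.png');t=shot('top','t9.png');o=sensors.get_obs(); print(o['ee_pos'],o['contact_force'])
L=[]
for f in ['s0','s9']:
    a=cv2.imread('pics/'+{'s0':'side0','s9':'s9'}[f]+'.png')[180:250,280:350]; L.append(cv2.resize(a,None,fx=5.7,fy=5.7,interpolation=cv2.INTER_CUBIC))
cv2.imwrite('pics/s9c.png',np.hstack(L))
```

```text
[ 0.47645817 -0.17085191  0.24622646] [0.54798786 0.09926676 0.04675986]
```

View pics/s9c.png

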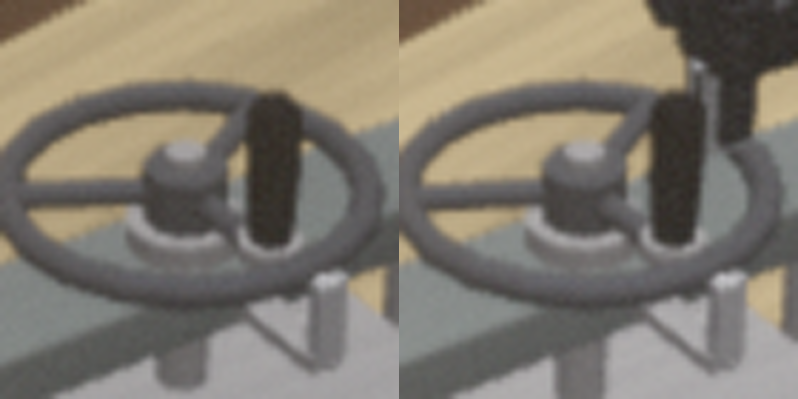

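View pics/w9.png

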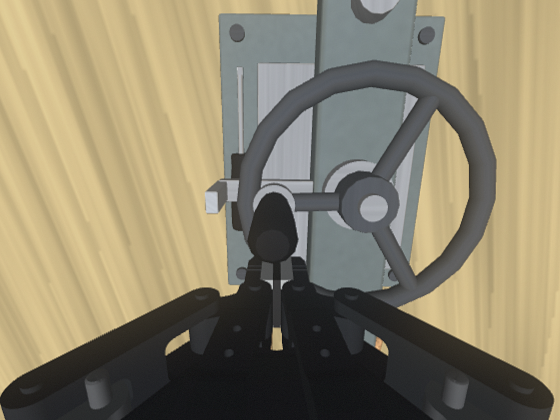

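```bash
cat > cmp.py <<'E'
from h import *
import sys
from path import C
def edges(im):
    # dark handle: sub-pixel centroid of darkness in rows, handle lower part
    g=im.astype(float).mean(2); return g
def hx(f):
    g=edges(cv2.imread(f)); out=[]
    for v in range(200,221):
        r=g[v,318:338]; w=np.clip(75-r,0,None); out.append((w*np.arange(318,338)).sum()/w.sum())
    return np.array(out)
a=hx('pics/side0.png');b=hx(sys.argv[1]); print((b-a).round(2),np.median(b-a))
s=dict(np.load('pics/side0.png.npz'))
def m(w): 
    th=np.radians(167)-w; return proj(s,[C[0]+.058*np.cos(th),C[1]+.058*np.sin(th),.23])
print('model px at w-2pi:',[(w,(m(w)-m(0)).round(2)) for w in (-.1,-.05,0,.05)])
# template match handle with foot
A=cv2.imread('pics/side0.png');B=cv2.imread(sys.argv[1])
k=8
up=lambda I:cv2.resize(I,None,fx=k,fy=k,interpolation=cv2.INTER_CUBIC)
t=up(A[195:226,316:335]);W=up(B[190:231,308:343])
r=cv2.matchTemplate(W,t,cv2.TM_CCOEFF_NORMED);_,mx,_,l=cv2.minMaxLoc(r);print('tm',mx,l[0]/k-8,l[1]/k-5)
E
python3 cmp.py pics/s9.png; python3 cmp.py pics/s1.png
python3 - <<'E'
from h import *
a=[cv2.imread(f)[200:250,325:375] for f in('pics/top0.png','pics/t9.png')]
cv2.imwrite('pics/tc.png',np.hstack([cv2.resize(x,None,fx=8,fy=8,interpolation=cv2.INTER_CUBIC) for x in a]))
E
```

```text
[1.63 1.6  1.67 1.58 2.04 0.86 1.03 0.84 0.73 0.69 0.53 0.62 0.8  0.88
 0.96 0.64 0.51 0.84 0.68 0.84 0.6 ] 0.8435638909204499
model px at w-2pi: [(-0.1, array([ 2.03, -0.82])), (-0.05, array([ 1.04, -0.4 ])), (0, array([0., 0.])), (0.05, array([-1.08,  0.37]))]
tm 0.9089042544364929 0.5 -0.25
[ 0.04 -0.17  0.04 -0.21  0.19  0.08  0.09 -0.02 -0.06  0.09  0.23  0.05
  0.06 -0.06  0.22  0.07 -0.08  0.05 -0.   -0.01 -0.04] 0.04237052385201423
model px at w-2pi: [(-0.1, array([ 2.03, -0.82])), (-0.05, array([ 1.04, -0.4 ])), (0, array([0., 0.])), (0.05, array([-1.08,  0.37]))]
tm 0.9971796274185181 0.0 0.0
```

View pics/tc.png

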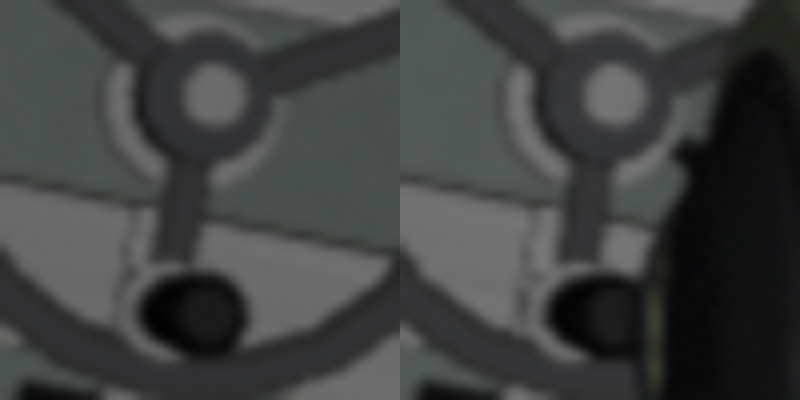

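Request:
jog_arm(
  targets=[
    {"x": -0.0001,"y": 0.001,"z": 0,"wx": 0,"wy": 0,"wz": 0},
    {"x": -0.0001,"y": 0.001,"z": 0,"wx": 0,"wy": 0,"wz": 0},
    {"x": 0,"y": 0,"z": 0,"wx": 0,"wy": 0,"wz": 0},
    {"x": -0.002,"y": -0.01,"z": 0,"wx": 0,"wy": 0,"wz": 0},
    {"x": -0.004,"y": -0.02,"z": 0,"wx": 0,"wy": 0,"wz": 0},
    {"x": -0.002,"y": -0.02,"z": 0,"wx": 0,"wy": 0,"wz": 0},
    {"x": 0,"y": 0,"z": 0,"wx": 0,"wy": 0,"wz": 0},
  ],
)

```text
time: 12.55
ee_pos: [0.4674, -0.2219, 0.2461]
ee_rot: [[0.979, -0.001, 0.205], [-0.205, -0.001, 0.979], [-0.0, -1.0, -0.001]]
contact_force: [0.3, 0.1, 0.0]
opening: -0.0002
```

```bash
python3 - <<'E'
from h import *
d=shot('wrist','w10.png'); s=shot('side','s10.png');t=shot('top','t10.png');o=sensors.get_obs(); print(o['ee_pos'],o['contact_force'])
L=[]
for f in ['side0','s10']:
    a=cv2.imread('pics/'+f+'.png')[180:250,280:350]; L.append(cv2.resize(a,None,fx=5.7,fy=5.7,interpolation=cv2.INTER_CUBIC))
cv2.imwrite('pics/s10c.png',np.hstack(L))
a=[cv2.imread(f)[200:250,325:375] for f in('pics/top0.png','pics/t10.png')]
cv2.imwrite('pics/tc10.png',np.hstack([cv2.resize(x,None,fx=8,fy=8,interpolation=cv2.INTER_CUBIC) for x in a]))
E
python3 cmp.py pics/s10.png
```

```text
[ 0.46821588 -0.21880743  0.24625696] [ 0.94968788  0.60443095 -0.74128041]
[ 0.17  0.06  0.38  0.03  0.43 -0.01  0.22  0.22  0.34  0.02 -0.1   0.15
  0.24  0.27  0.27  0.14  0.1   0.27  0.24  0.29  0.33] 0.2247647481198669
model px at w-2pi: [(-0.1, array([ 2.03, -0.82])), (-0.05, array([ 1.04, -0.4 ])), (0, array([0., 0.])), (0.05, array([-1.08,  0.37]))]
tm 0.9939671158790588 0.125 0.0
```

View pics/s10c.png

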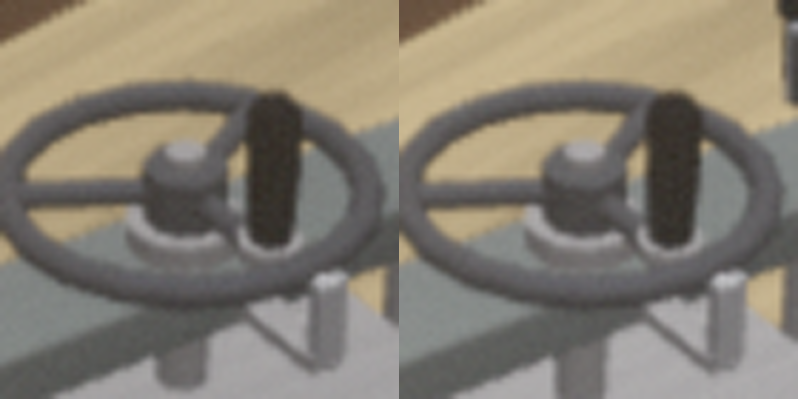

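View pics/tc10.png

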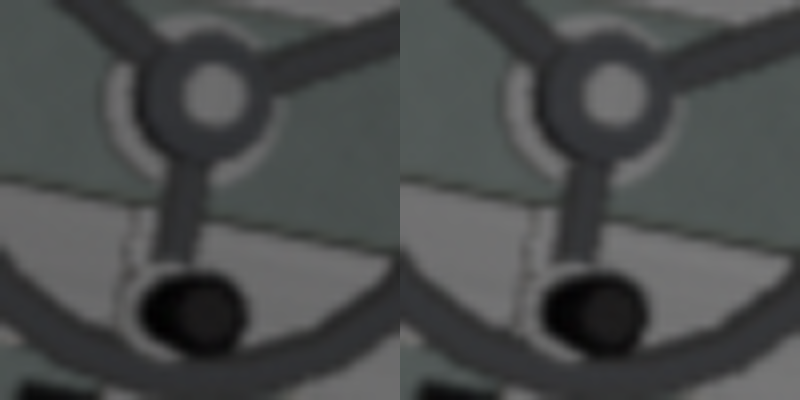

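View pics/w10.png

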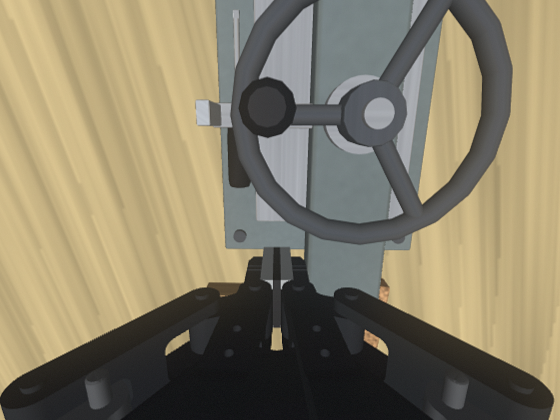

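Back off from the handle, the wheel shows the same pose as at the start. Side-view handle offset is about 0.2 px, roughly 0.01 rad, and the top-view spokes match. The index tip is at (205,112) in the wrist view, in line with handle and nut. Now the lever.

Request:
jog_arm(
  targets=[
    {"x": 0,"y": 0,"z": 0.03,"wx": 0,"wy": 0,"wz": 0},
    {"x": 0,"y": 0,"z": 0.03,"wx": 0,"wy": 0,"wz": 0},
    {"x": 0,"y": 0,"z": 0.025,"wx": 0,"wy": 0,"wz": 0},
    {"x": 0.0144,"y": 0.0225,"z": 0,"wx": 0,"wy": 0,"wz": 0},
    {"x": 0.0144,"y": 0.0225,"z": 0,"wx": 0,"wy": 0,"wz": 0},
    {"x": 0.0144,"y": 0.0225,"z": 0,"wx": 0,"wy": 0,"wz": 0},
    {"x": 0.0144,"y": 0.0225,"z": 0,"wx": 0,"wy": 0,"wz": 0},
    {"x": 0.0144,"y": 0.0225,"z": 0,"wx": 0,"wy": 0,"wz": 0},
    {"x": 0.0144,"y": 0.0225,"z": 0,"wx": 0,"wy": 0,"wz": 0},
    {"x": 0.0144,"y": 0.0225,"z": 0,"wx": 0,"wy": 0,"wz": 0},
    {"x": 0.0144,"y": 0.0225,"z": 0,"wx": 0,"wy": 0,"wz": 0},
    {"x": 0.0144,"y": 0.0225,"z": 0,"wx": 0,"wy": 0,"wz": 0},
    {"x": 0.0144,"y": 0.0225,"z": 0,"wx": 0,"wy": 0,"wz": 0},
    {"x": 0,"y": 0,"z": 0,"wx": 0,"wy": 0,"wz": 0},
    {"x": 0,"y": 0,"z": -0.03,"wx": 0,"wy": 0,"wz": 0},
    {"x": 0,"y": 0,"z": -0.03,"wx": 0,"wy": 0,"wz": 0},
    {"x": 0,"y": 0,"z": 0,"wx": 0,"wy": 0,"wz": 0},
  ],
)

```text
time: 14.4
ee_pos: [0.6105, 0.006, 0.2681]
ee_rot: [[0.98, -0.005, 0.201], [-0.201, -0.0, 0.98], [-0.005, -1.0, -0.001]]
contact_force: [-0.1, 1.1, 1.3]
opening: -0.0004
```

```bash
python3 - <<'E'
from h import *
d=shot('wrist','w11.png'); s=shot('side','s11.png');o=sensors.get_obs(); print(o['ee_pos'],o['contact_force'],o['joint_positions'])
a=cv2.imread('pics/s11.png')[80:330,200:420]; cv2.imwrite('pics/s11z.png',cv2.resize(a[:200],None,fx=3,fy=3,interpolation=cv2.INTER_CUBIC))
E
python3 - <<'E'
import numpy as np
from scipy.optimize import brentq
V=np.array([.563,-.042])
def P(ph,hx=.008,hz=.011,r=.009,jaw=np.radians(-11.5)):
    K=V+.055*np.array([np.cos(ph),np.sin(ph)]);t=np.array([-np.sin(ph),np.cos(ph)])
    ux=np.array([np.cos(jaw),np.sin(jaw)]);uz=np.array([-ux[1],ux[0]])
    f=lambda d: np.hypot(max(abs(d*t@ux)-hx,0),max(abs(d*t@uz)-hz,0))-r
    return K-brentq(f,.012,.06)*t
c=np.array([.6123,.0062]);
for l in [[81],list(range(85,165,5)),[163,165,167]]:
    out=[]
    for g in l:
        q=P(np.radians(g));s=np.round(q-c,4);c=c+s;out.append('{"x": %g, "y": %g, "z": 0, "wx": 0, "wy": 0, "wz": 0}'%tuple(s))
    print(', '.join(out),c)
E
```

```text
[0.61230055 0.00625869 0.27201134] [0.44706397 0.09893039 0.47543589] [ 0.23036059  0.5130104  -0.49668094  1.58626349  0.26399189  1.10990866
 -0.53321382]
{"x": -0.0239, "y": 0.0035, "z": 0, "wx": 0, "wy": 0, "wz": 0} [0.5884 0.0097]
{"x": -0.0036, "y": 0.0016, "z": 0, "wx": 0, "wy": 0, "wz": 0}, {"x": -0.0045, "y": 0.0017, "z": 0, "wx": 0, "wy": 0, "wz": 0}, {"x": -0.0044, "y": 0.0013, "z": 0, "wx": 0, "wy": 0, "wz": 0}, {"x": -0.0045, "y": 0.001, "z": 0, "wx": 0, "wy": 0, "wz": 0}, {"x": -0.0043, "y": 0.0007, "z": 0, "wx": 0, "wy": 0, "wz": 0}, {"x": -0.0042, "y": 0.0005, "z": 0, "wx": 0, "wy": 0, "wz": 0}, {"x": -0.0041, "y": 0.0002, "z": 0, "wx": 0, "wy": 0, "wz": 0}, {"x": -0.0044, "y": -0.0002, "z": 0, "wx": 0, "wy": 0, "wz": 0}, {"x": -0.0047, "y": -0.0006, "z": 0, "wx": 0, "wy": 0, "wz": 0}, {"x": -0.0048, "y": -0.0013, "z": 0, "wx": 0, "wy": 0, "wz": 0}, {"x": -0.0048, "y": -0.0018, "z": 0, "wx": 0, "wy": 0, "wz": 0}, {"x": -0.0049, "y": -0.0024, "z": 0, "wx": 0, "wy": 0, "wz": 0}, {"x": -0.0048, "y": -0.003, "z": 0, "wx": 0, "wy": 0, "wz": 0}, {"x": -0.0045, "y": -0.0036, "z": 0, "wx": 0, "wy": 0, "wz": 0}, {"x": -0.0041, "y": -0.0039, "z": 0, "wx": 0, "wy": 0, "wz": 0}, {"x": -0.0036, "y": -0.0041, "z": 0, "wx": 0, "wy": 0, "wz": 0} [ 0.5182 -0.0042]
{"x": -0.0019, "y": -0.0025, "z": 0, "wx": 0, "wy": 0, "wz": 0}, {"x": -0.0012, "y": -0.0017, "z": 0, "wx": 0, "wy": 0, "wz": 0}, {"x": -0.0012, "y": -0.0017, "z": 0, "wx": 0, "wy": 0, "wz": 0} [ 0.5139 -0.0101]
```

View pics/s11z.png

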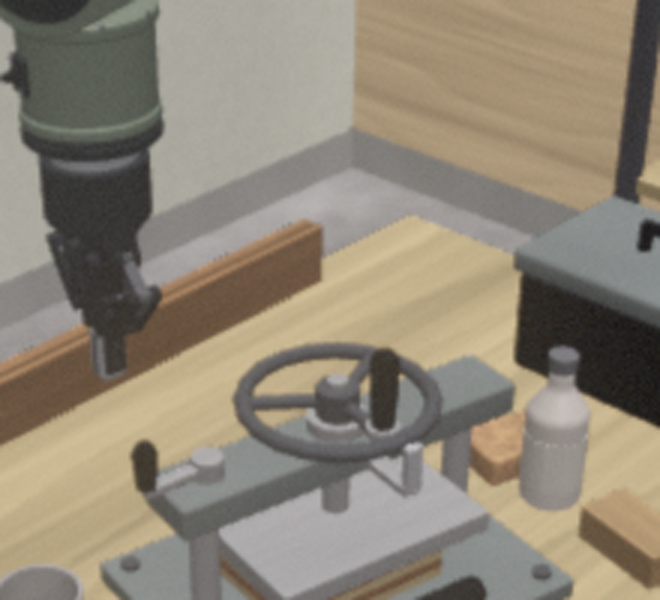

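View pics/w11.png

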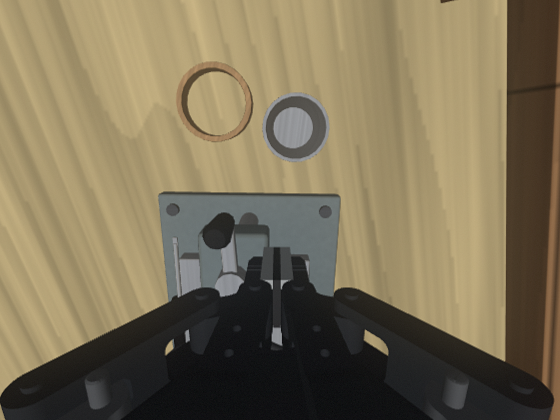

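The wrist view has the knob top at about (216,232), left of the fingertips and clear of them. Side view: tips behind the knob. Now I'll lower and push.

Request:
jog_arm(
  targets=[
    {"x": 0,"y": 0,"z": -0.025,"wx": 0,"wy": 0,"wz": 0},
    {"x": 0,"y": 0,"z": -0.025,"wx": 0,"wy": 0,"wz": 0},
    {"x": 0,"y": 0,"z": -0.015,"wx": 0,"wy": 0,"wz": 0},
    {"x": 0,"y": 0,"z": 0,"wx": 0,"wy": 0,"wz": 0},
    {"x": -0.01,"y": 0.0015,"z": 0,"wx": 0,"wy": 0,"wz": 0},
    {"x": -0.007,"y": 0.001,"z": 0,"wx": 0,"wy": 0,"wz": 0},
    {"x": -0.004,"y": 0.001,"z": 0,"wx": 0,"wy": 0,"wz": 0},
    {"x": -0.0029,"y": 0,"z": 0,"wx": 0,"wy": 0,"wz": 0},
    {"x": -0.0036,"y": 0.0016,"z": 0,"wx": 0,"wy": 0,"wz": 0},
    {"x": -0.0045,"y": 0.0017,"z": 0,"wx": 0,"wy": 0,"wz": 0},
    {"x": -0.0044,"y": 0.0013,"z": 0,"wx": 0,"wy": 0,"wz": 0},
    {"x": -0.0045,"y": 0.001,"z": 0,"wx": 0,"wy": 0,"wz": 0},
  ],
)

```text
time: 15.7
ee_pos: [0.5711, 0.0153, 0.2062]
ee_rot: [[0.979, -0.0, 0.202], [-0.202, -0.0, 0.979], [-0.0, -1.0, -0.0]]
contact_force: [1.4, -1.1, -0.1]
opening: 0.0001
```

Run:
```python
from h import *
d=shot('wrist','w12.png'); s=shot('side','s12.png');o=sensors.get_obs(); print(o['ee_pos'],o['contact_force'])
a=cv2.imread('pics/s12.png')[80:330,200:420]; cv2.imwrite('pics/s12z.png',cv2.resize(a[:200],None,fx=3,fy=3,interpolation=cv2.INTER_CUBIC))
```

```text
[0.57080857 0.01545592 0.20627869] [ 0.18064269 -0.18098607  0.39875356]
```

View pics/s12z.png

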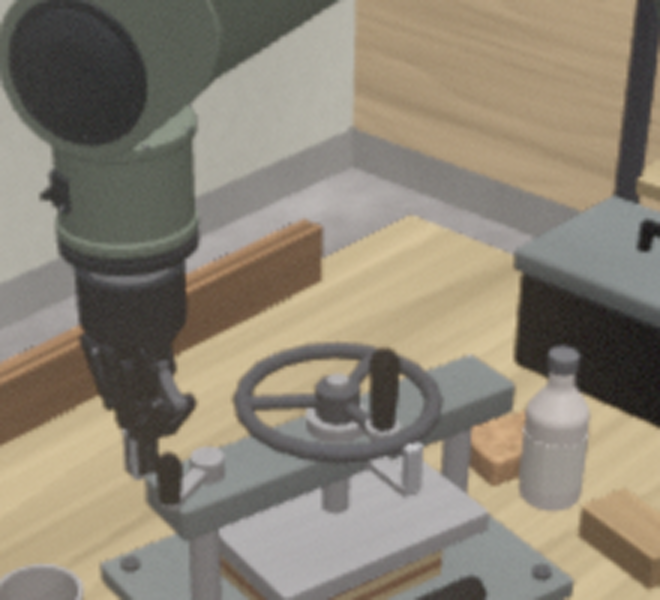

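The knob is moving: it's now at about (170,478) in the side view, with the lever turning to the front.

Request:
jog_arm(
  targets=[
    {"x": -0.0043,"y": 0.0007,"z": 0,"wx": 0,"wy": 0,"wz": 0},
    {"x": -0.0042,"y": 0.0005,"z": 0,"wx": 0,"wy": 0,"wz": 0},
    {"x": -0.0041,"y": 0.0002,"z": 0,"wx": 0,"wy": 0,"wz": 0},
    {"x": -0.0044,"y": -0.0002,"z": 0,"wx": 0,"wy": 0,"wz": 0},
    {"x": -0.0047,"y": -0.0006,"z": 0,"wx": 0,"wy": 0,"wz": 0},
    {"x": -0.0048,"y": -0.0013,"z": 0,"wx": 0,"wy": 0,"wz": 0},
    {"x": -0.0048,"y": -0.0018,"z": 0,"wx": 0,"wy": 0,"wz": 0},
    {"x": -0.0049,"y": -0.0024,"z": 0,"wx": 0,"wy": 0,"wz": 0},
    {"x": -0.0048,"y": -0.003,"z": 0,"wx": 0,"wy": 0,"wz": 0},
    {"x": -0.0045,"y": -0.0036,"z": 0,"wx": 0,"wy": 0,"wz": 0},
    {"x": -0.0041,"y": -0.0039,"z": 0,"wx": 0,"wy": 0,"wz": 0},
    {"x": -0.0036,"y": -0.0041,"z": 0,"wx": 0,"wy": 0,"wz": 0},
    {"x": -0.0019,"y": -0.0025,"z": 0,"wx": 0,"wy": 0,"wz": 0},
  ],
)

```text
time: 17.1
ee_pos: [0.5159, -0.0073, 0.2063]
ee_rot: [[0.979, -0.0, 0.202], [-0.202, -0.0, 0.979], [-0.0, -1.0, -0.0]]
contact_force: [1.5, 0.8, -0.6]
opening: 0.0004
```

Request:
jog_arm(
  targets=[
    {"x": -0.0012,"y": -0.0017,"z": 0,"wx": 0,"wy": 0,"wz": 0},
    {"x": -0.0008,"y": -0.0014,"z": 0,"wx": 0,"wy": 0,"wz": 0},
    {"x": 0,"y": 0,"z": 0,"wx": 0,"wy": 0,"wz": 0},
  ],
)

```text
time: 17.4
ee_pos: [0.5144, -0.0099, 0.2063]
ee_rot: [[0.979, 0.0, 0.202], [-0.202, 0.0, 0.979], [0.0, -1.0, 0.0]]
contact_force: [0.2, 0.8, -0.1]
opening: -0.0002
```

Run:
```python
from h import *
d=shot('wrist','w13.png'); s=shot('side','s13.png');o=sensors.get_obs(); print(o['ee_pos'],o['contact_force'])
a=cv2.imread('pics/s13.png')[80:330,200:420]; cv2.imwrite('pics/s13z.png',cv2.resize(a[:200],None,fx=3,fy=3,interpolation=cv2.INTER_CUBIC))
```

```text
[ 0.51432104 -0.00987089  0.20625116] [-0.00745476  1.36620725  0.28297774]
```

View pics/s13z.png

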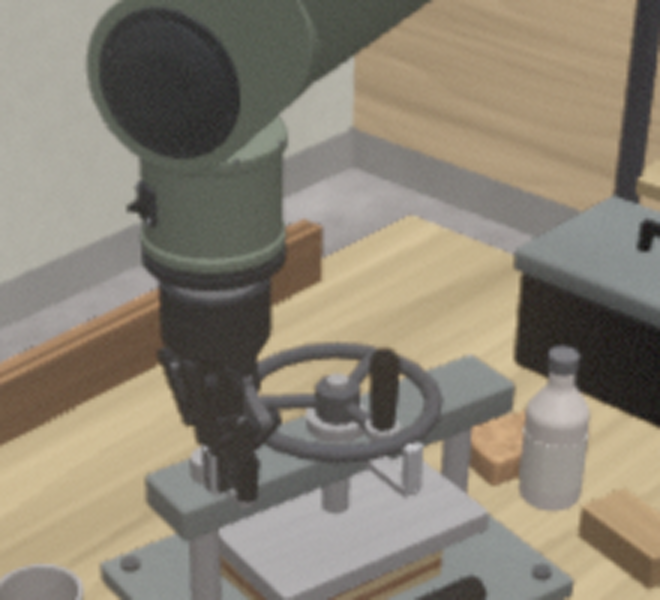

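View pics/w13.png

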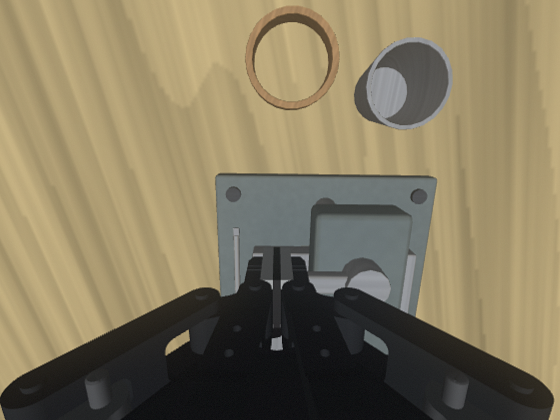

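Lever points nearly to the front, but the force (about 1.4 N) doesn't show stop contact yet. I'll creep on 1 mm at a time.

Request:
jog_arm(
  targets=[
    {"x": -0.0002,"y": -0.001,"z": 0,"wx": 0,"wy": 0,"wz": 0},
    {"x": -0.0002,"y": -0.001,"z": 0,"wx": 0,"wy": 0,"wz": 0},
  ],
)

```text
time: 17.7
ee_pos: [0.5143, -0.0105, 0.2064]
ee_rot: [[0.98, 0.001, 0.201], [-0.201, 0.002, 0.98], [0.0, -1.0, 0.002]]
contact_force: [3.5, 13.1, -1.6]
opening: -0.0001
```

Request:
jog_arm(
  targets=[
    {"x": -0.0002,"y": -0.001,"z": 0,"wx": 0,"wy": 0,"wz": 0},
    {"x": 0,"y": -0.001,"z": 0,"wx": 0,"wy": 0,"wz": 0},
  ],
)

```text
time: 17.9
ee_pos: [0.5142, -0.0109, 0.2064]
ee_rot: [[0.98, 0.001, 0.199], [-0.199, 0.004, 0.98], [0.0, -1.0, 0.004]]
contact_force: [3.1, 23.1, -2.9]
opening: 0.0001
```

Force rose to 23 N without further motion, so the lever is against its stop. Backing off.

Request:
jog_arm(
  targets=[
    {"x": 0.0004,"y": 0.004,"z": 0,"wx": 0,"wy": 0,"wz": 0},
    {"x": 0.002,"y": 0.01,"z": 0,"wx": 0,"wy": 0,"wz": 0},
    {"x": 0.004,"y": 0.02,"z": 0,"wx": 0,"wy": 0,"wz": 0},
    {"x": 0,"y": 0.01,"z": 0,"wx": 0,"wy": 0,"wz": 0},
    {"x": 0,"y": 0,"z": 0.03,"wx": 0,"wy": 0,"wz": 0},
    {"x": 0,"y": 0.01,"z": 0.04,"wx": 0,"wy": 0,"wz": 0},
    {"x": 0,"y": 0.02,"z": 0.04,"wx": 0,"wy": 0,"wz": 0},
    {"x": -0.02,"y": 0.03,"z": 0.02,"wx": 0,"wy": 0,"wz": 0},
    {"x": -0.02,"y": 0.04,"z": 0,"wx": 0,"wy": 0,"wz": 0},
    {"x": -0.02,"y": 0.04,"z": 0,"wx": 0,"wy": 0,"wz": 0},
    {"x": 0,"y": 0,"z": 0,"wx": 0,"wy": 0,"wz": 0},
    {"x": 0,"y": 0,"z": 0,"wx": 0,"wy": 0,"wz": 0},
  ],
)

```text
time: 19.1
ee_pos: [0.4597, 0.1707, 0.3364]
ee_rot: [[0.98, 0.0, 0.2], [-0.2, -0.001, 0.98], [0.0, -1.0, -0.001]]
contact_force: [0.0, -1.2, 0.3]
opening: -0.0002
```

```bash
python3 - <<'E'
from h import *
s=shot('side','s14.png');t=shot('top','t14.png');o=sensors.get_obs(); print(o['ee_pos'],o['contact_force'])
a=cv2.imread('pics/s14.png')[180:330,225:400]; b=cv2.imread('pics/t14.png')[150:300,215:390]
cv2.imwrite('pics/c14.png',np.hstack([cv2.resize(x,None,fx=2.28,fy=2.28*1.5,interpolation=cv2.INTER_CUBIC) for x in (a,b)]))
A=cv2.imread('pics/side0.png').astype(int);B=s['image'].astype(int); D=(abs(A-B).max(2)>40).astype(np.uint8)
n,l,st,c=cv2.connectedComponentsWithStats(D)
print('side diff',[x.tolist() for x in st[1:] if x[4]>8])
A=cv2.imread('pics/top0.png').astype(int);B=t['image'].astype(int); D=(abs(A-B).max(2)>40).astype(np.uint8)
n,l,st,c=cv2.connectedComponentsWithStats(D)
print('top diff',[x.tolist() for x in st[1:] if x[4]>8])
E
python3 cmp.py pics/s14.png
```

```text
[0.46038332 0.1692732  0.33610061] [-0.36638227 -0.60682035  0.01464262]
side diff [[180, 1, 44, 22, 166], [155, 0, 264, 214, 18535], [431, 0, 129, 382, 12758], [535, 8, 3, 6, 9], [519, 97, 5, 7, 25], [513, 129, 47, 13, 497], [513, 143, 47, 20, 482], [212, 196, 29, 46, 532], [243, 226, 10, 19, 142], [278, 230, 8, 16, 104], [270, 236, 7, 6, 24], [347, 236, 9, 8, 12], [308, 248, 8, 3, 11], [273, 248, 90, 31, 240], [296, 261, 51, 23, 78], [453, 292, 86, 105, 5582], [553, 338, 7, 25, 39], [541, 360, 19, 60, 537]]
top diff [[265, 193, 11, 10, 85], [30, 196, 216, 224, 23575], [290, 209, 6, 13, 44], [33, 218, 54, 104, 3612], [287, 223, 8, 8, 53], [9, 254, 39, 68, 1251], [88, 261, 7, 3, 13], [42, 306, 6, 3, 16], [549, 362, 11, 27, 162]]
[ 0.39  0.17  0.37  0.04  0.2  -0.05  0.23  0.21 -0.03 -0.02  0.05 -0.02
  0.3   0.34  0.28  0.17  0.08  0.12  0.05  0.5   0.41] 0.1725770748452078
model px at w-2pi: [(-0.1, array([ 2.03, -0.82])), (-0.05, array([ 1.04, -0.4 ])), (0, array([0., 0.])), (0.05, array([-1.08,  0.37]))]
tm 0.9939411282539368 0.125 0.0
```

View pics/c14.png

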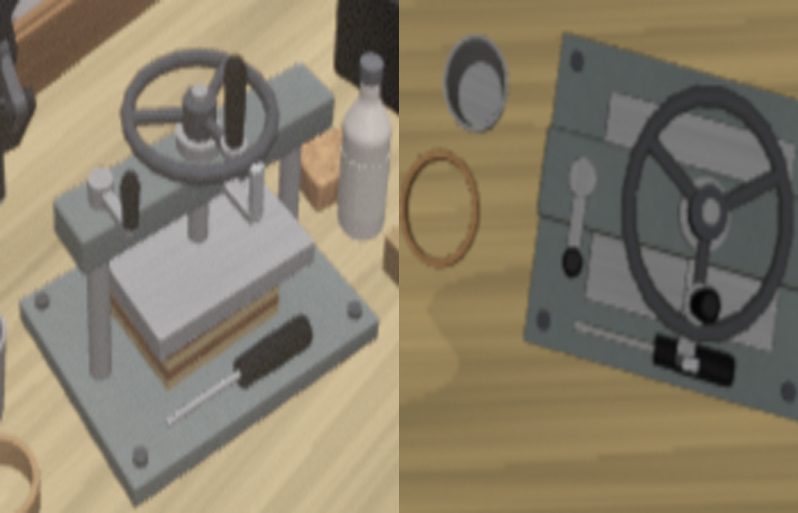

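View pics/t14.png

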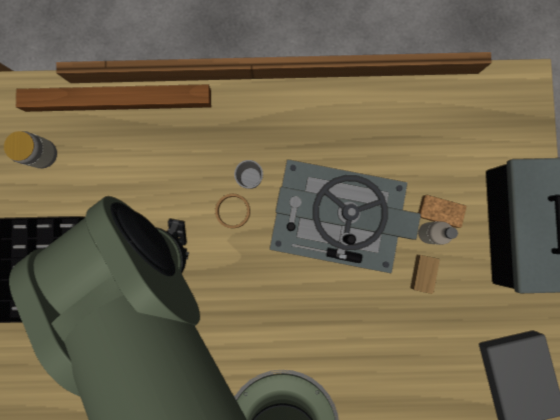

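The wheel handle is back at the index finger, to within about 0.01 rad. The lever points to the front, from its pivot at (295,202) to its knob at (291,226) in the top view. Image differences show only the lever, the plate and the arm itself. Handing in.

```bash
python3 -c "
from h import *
print(order.sign_off())"
```

```text
the job is handed in; nothing more can be done
None
```

I pushed the hand wheel one full turn clockwise with the closed fingertips, at about 3 N. Then I pushed the lock lever round by its knob until it stopped, and backed the arm clear before handing in at about 19 s.

- **Wheel:** Comparing the side view with the start picture, the handle sits about 0.2 px from where it began. That is roughly 0.01 rad short of a full turn; I left it there. The spokes in the top view match the start.
- **Lever:** At the end the force climbed to 23 N while the knob barely moved, which shows it reached its stop. After I released it, it pointed to the front of the press.
- **Surroundings:** Comparing start and end pictures, the only changes were the lever, the lowered plate, the arm and its shadows. The stack, screwdriver, glue, tin, tape and blocks show no movement, and the tool was touching nothing.

My first move call was refused because of its format, so nothing moved then. No check failed or disagreed.

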